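# Move the clear cover from the empty chip tray to the full one

## Task

The scoring chips now live in the dark tray, so move the clear cover over to it: squeeze the cover's two upright grips together to draw its sprung hinge pin, and lift the cover off the pale, empty tray without wrenching it. Hang it on the dark tray the same way round: feel for the bore in the left-hand brass lug with its fixed pin and push it in gently, without forcing, then bring the cover down flat on the rim and let the sprung pin snap fully home in the other lug. Let go, and leave everything else on the table where it is.

Things in the scene. Friction and masses are not known exactly. Their poses are not given: they have to be found in the camera images.
- tray_empty: Pale wooden chip tray, empty, fixed to the table: 150 mm in its x, 190 mm in its y, rim 45 mm high. Origin: centre of its underside; x towards its back, where the hinge is, y to its left, z up. The cover hangs shut on its brass hinge strip, made like the dark tray's; here the bores stand exactly at x = 45, z = 52, their mouths at y = +75 and -75 mm.
- tray_full: Dark wooden chip tray with rows of bone chips below its rim, fixed to the table; same make, size and axes as the pale tray. The flat rim is 45 mm high; on the ledge along its back (+x) a brass hinge strip is clamped: two lugs, a bore in each, joined by a low bar behind. Hinge axis along y, 7 mm above the rim (z = 52), nominally at x = 45.
- bore_left (a point): Nominal centre of the mouth of the dark tray's left bore, in the lug's flat inner face (tray x 45, y 75, z 52 mm); tray axes. Blind bore, 12 mm wide, 10.5 deep. The lug reaches 14 mm in front of the bore's axis, 12 behind, 11 above. The strip is adjustable in slots and was clamped by eye: both lugs together sit up to 8 mm off in x and 3 mm off in y (height, direction true). It is held tight.
- bore_right (a point): Nominal centre of the mouth of the dark tray's right bore (tray x 45, y -75, z 52 mm); same lug and bore, facing the left one, and shifted with it by the same unknown amount.
- cover: Loose clear cover, 160 g: 4 mm plate with brass edges on a brass barrel (radius 6.5, length 138 mm). Origin: on the hinge axis, mid-barrel; y along it to the fixed-pin end, z up; the plate reaches 112 mm to -x, y -75 to +69, its underside 7 mm below the axis. With the pin drawn it comes free once shifted 8 to 12 mm to -y from the left lug, or farther if its -y end is tipped up over the other lug.
- cover_grip (a point): Where to squeeze: midway between the upright grips' outer faces once squeezed, 32 mm above the cover's origin; cover axes. Grips: 22 mm wide in x, 5 in y, 12 to 48 mm above the axis. The +y brass one is fixed (outer face y = +18), the -y copper one slides with the pin (outer face y = -38 at rest, -18 drawn): at rest their middle is 10 mm to -y of this point; the squeeze goes from 56 to 36 mm.
- fixed_pin (a point): Tip of the cover's fixed pin: radius 4 mm, flat nose with a 1 mm chamfer, standing 8 mm out of the barrel's +y end, at y = +77 mm from the cover's origin; cover axes. Hung home, the barrel end (y = +69) stands against the left lug or up to 3 mm from it.
- hinge_pin (a joint): The cover's sprung hinge pin, at the -y end of the barrel, radius 4 mm, chamfered nose: 0 = fully out (20 mm beyond the barrel end; 8 mm into its bore, the gap to that lug being 12), 0.020 m = fully drawn along the cover's +y, its nose flush with the barrel end. The spring pushes it out with 4 N at 0, 7.6 N when fully drawn. It is greased and moves out smoothly, not with a bang.
- ashtray: Heavy amber glass ashtray, 128 mm across, 34 mm high; origin at the centre of its underside. Leave alone.
- glasses_case: Tortoiseshell glasses case, 155 x 60 x 42 mm; origin at the centre of its underside. Leave alone.
- clippers: Steel nail clippers, 58 mm long; origin at the centre of the underside. Leave alone.
- teacup: White teacup, 72 mm across, 52 mm high; origin at the centre of its underside. Leave alone.
- tile_a: Mahjong tile lying face up, 38 x 29 x 22 mm; origin at the centre of its underside. Leave alone.
- tile_b: Mahjong tile lying face up, 38 x 29 x 22 mm; origin at the centre of its underside. Leave alone.
- die: White die, 16 mm; origin at the centre of its underside. Leave alone.
Not all that is in view belongs to the job. What is shaped like the tray_full but purple is not meant.

How it is judged:
On the way, in this order (a step that is already met when the one before it is completed fails the run):
1. the sprung pin is drawn at least 14 mm while the cover still lies on the pale tray (value of joint hinge_pin above 0.014 m and z of cover_grip in the frame of tray_empty below 0.09 m), for 0.1 s.
2. the cover is lifted clear of the pale tray (z of cover_grip in the frame of tray_empty above 0.115 m and contact force between cover and tray_empty below 0.1 N), for 0.2 s.
At the end, for the whole second after the job is handed in: The cover hangs shut on the dark tray, fixed pin to the left: flat on the rim (height within 2.5 mm, tilt under 2 degrees), square to the tray within 3.4 degrees, between the lugs, fixed pin in the left bore, sprung pin out in the right bore to within 3 mm of full length; at rest and let go (value of joint hinge_pin below 0.003 m and y of fixed_pin in the frame of tray_full above 0.07 m and x of cover_grip in the frame of tray_full between 0.0345 and 0.0555 m and y of cover_grip in the frame of tray_full between -0.004 and 0.012 m and z of cover_grip in the frame of tray_full between 0.0815 and 0.0865 m and angle between cover_grip's own z axis and vertical below 0.035 rad and angle between the x axis of cover and the x axis of tray_full, either way round below 0.06 rad and linear speed of cover below 0.01 m/s); the robot touches nothing.
It fails at once if the cover is forced against the dark tray or its hinge with more than 30 N (contact force between cover and tray_full above 30 N).
It fails at once if the cover is wrenched against the pale tray or its hinge with more than 80 N (contact force between cover and tray_empty above 80 N).
It fails at once if something else on the table is shifted by more than 15 mm (distance of any of ashtray, glasses_case, clippers, teacup, tile_a, tile_b, die from where it was at the start of the episode above 0.015 m).
It also fails if it takes over 72 s, if anything falls off the work surface, if the arm or the gripper's body presses on something with over 40 N, if the wrist force passes 120 N, or if a joint passes its speed limit or range.

## Robot

A 7-joint arm with a two-finger parallel gripper is mounted at the origin on the work surface. World frame = base frame: x ahead of the robot, y to its left, z up, the work surface at z = 0. Lengths are in m, angles in rad, forces in N, time in s.
With the tool pointing down it reaches from about 0.425 to 0.925 m from the base axis. Payload 6.8 kg.
Tool frame: the origin (TCP) lies on the centre line of the jaws, within the pads' length; the fingertips stand 25 mm ahead of it and the grasp point (between the pads) lies 6 mm ahead of it; z points along the fingers, y is the line along which they close (so a half turn about z gives the same grasp; the last joint's range is limited). The gripper opens to 85 mm and grips with 20 to 120 N. Pads are 22 mm wide; open, the fingers measure 114 mm over their backs; the gripper's body (76 mm by 85 mm) begins 54 mm behind the grasp point. The pads swing forward as they close: fully open they stand 13 mm farther back than shut.
Start: joints at [1.069, 0.477, 0.022, 1.555, -0.011, 1.109, -0.083], TCP at [0.259, -0.623, 0.218] pointing down, gripper open.
Joint ranges: [-2.96, 2.96], [-0.34, 2.1], [-1.41, 1.46], [0.24, 2.44], [-1.37, 4.51], [0.17, 1.92], [-2.96, 2.96]. Speed limits (rad/s): [2.39, 2.39, 3.14, 3.14, 3.14, 3.14, 3.14].

## Interface

Orientations are given as a rotation vector (axis times angle).
In Python, from bench import telemetry, grab_frame, job gives the robot as it stands.
- The arm moves only by the tool apply_moves, never from a script. Its argument "rows" is a list of rows, each a list of 2 entries, a list of its own where there are three numbers: the shift along the tool's x, y, z each as a share of 250 mm, from -1 to 1, then the turn, a rotation vector about the tool's x, y, z each as a share of pi rad, from -1 to 1. A call has 1 to 10 rows; each row is the pose to reach, as a shift and turn from the pose commanded when the call began, along the tool's axes at that moment, turning the shorter way round; what a row does not reach only later rows make up. A row lasts 1/8 s, in which the tool goes at most 62.5 mm and 10.7 degrees, less where a joint would pass 70% of its speed; a pose out of reach is approached as far as the arm can. A call with a number of a shift or a turn outside -1 to 1 is refused whole. A call with a gripper value outside its range is refused whole. "jaw" is the gripper's target within -1 to 1 (fully open at 1, half-way at 0, shut at -1), set as the call begins (left out, the last holds). The fingers move at their own pace and stop on an object; "newtons" is the grip in N (left out, the last holds). Time passes only in rows, so rows that repeat a pose let the fingers close. It gives the time, the measured TCP pose, the force, the opening and the grip force at its end, in the units of the state.
- telemetry.get_obs(): the state, without advancing time (a new reading comes with each control period).
- grab_frame(name): name is "side" or "top"; returns a dict with "frame" (420x560x3 uint8, red, green, blue), "vertical_fov" (degrees; the focal length in pixels is half the picture's height over the tangent of half this angle, whatever the lens; pixels are square), "cx", "cy" (the principal point, pixels), "origin" and "attitude" of the camera in the world. Camera axes: x right, y up, looking along -z (the intrinsics and any distortion apply to the point x, -y, -z); pixel columns grow to the right and rows downward; lengths in m; the calibration is good to about 2 mm. A picture is of the moment at which its call begins. There is no depth.
- job.hand_in(): hands the job in; it is judged then, once.
The state is a dict: "clock": time; "joints": joint angles; "qvel": joint speeds; "tau": joint torques, N m; "tcp_pos": TCP position; "orientation": TCP orientation; "contact_force": force on the tool from outside, world axes, zero at the start; "moment": the same for the moment, N m; "grip_width": finger opening in m; "gripper_force": force on a finger pad.
Only numpy, scipy, OpenCV 4.12 (cv2) and the standard library are available. Lean on these libraries where they do the work, as an engineer would, in place of code of your own. Each camera call takes 0.05 s, during which the arm holds its last target. There are 200 camera calls.

## Working session

There is one attempt and no reset: what is moved stays moved. The work goes in short steps, Python scripts to look and compute and a tool call to move; the robot and the scene stay as the last step left them, time stands still between calls to the robot, and variables do not carry over. Pictures are saved under pics/ and viewed, at most 10 in all, crops included, and the job is handed in when it is done.

Besides the shell and the picture viewer there is one more tool, called after "Request:" in YAML: its name, and indented under it one key for each argument. apply_moves: Moves the arm, as the interface text tells. Its arguments: {"type":"object","properties":{"rows":{"type":"array"},"jaw":{"type":"number"},"newtons":{"type":"number"}},"required":["rows"]}

```bash
mkdir -p pics; ls; python3 - <<'E'
from bench import telemetry, grab_frame
import cv2,json
for n in ("top","side"):
    f=grab_frame(n); cv2.imwrite(f"pics/{n}0.png",f["frame"][:,:,::-1]); print({k:v for k,v in f.items() if k!="frame"})
print(telemetry.get_obs())
E
```

```text
pics
{'vertical_fov': 48.49105491269395, 'cx': 273.8631041418593, 'cy': 204.9786595972287, 'origin': array([0.23562563, 0.00809241, 1.15547111]), 'attitude': array([ 0.17047441, -0.17553902, -1.53996393])}
{'vertical_fov': 55.89777972936467, 'cx': 281.54675873252864, 'cy': 207.38443817119892, 'origin': array([-0.12860206,  0.57411861,  0.88082895]), 'attitude': array([ 0.40248001, -0.90195954, -2.17200295])}
{'clock': 0.1, 'joints': array([ 1.06891071,  0.47770882,  0.02235353,  1.55633533, -0.01149465,
        1.10927253, -0.08310059]), 'qvel': array([ 7.70280835e-04, -2.77900844e-03, -8.30682239e-04, -2.24758228e-03,
       -7.08262054e-04, -7.71936110e-04,  3.60860047e-05]), 'tau': array([ 3.57787671e-03, -5.97775412e+01,  1.61308408e+00, -2.81956011e+01,
        1.27566716e-02,  5.03339790e-03, -6.27073996e-05]), 'tcp_pos': array([ 0.25876481, -0.62284943,  0.21743622]), 'orientation': array([-3.07938463e+00, -6.14286736e-01,  6.80961980e-04]), 'contact_force': array([ 0.68671244, -0.191684  ,  1.39165183]), 'moment': array([-0.00342321, -0.02406622, -0.0353578 ]), 'gripper_force': 0.0, 'grip_width': 0.08565373002149652}
```

View pics/top0.png

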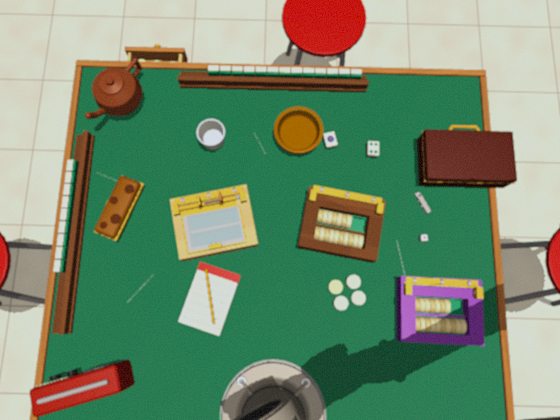

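View pics/side0.png

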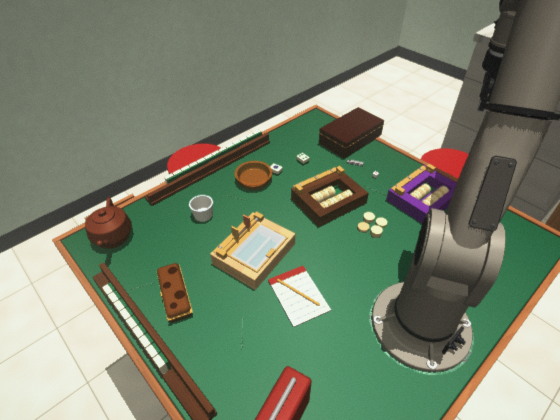

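The top view shows the pale tray with the cover at about (213,220), the dark tray at (342,222) and the purple decoy at (442,310). In the side view the cover's grips stand up at about (243,228). Next I check the projection, then measure the tray corners.

```bash
cat > h.py <<'E'
import numpy as np, cv2
from scipy.spatial.transform import Rotation as R
from bench import telemetry, grab_frame
def cam(f):
    h=f["frame"].shape[0]; fl=h/2/np.tan(np.radians(f["vertical_fov"])/2)
    return fl,f["cx"],f["cy"],np.array(f["origin"]),R.from_rotvec(f["attitude"]).as_matrix()
def proj(f,p):
    fl,cx,cy,o,A=cam(f); c=(np.atleast_2d(p)-o)@A
    return np.c_[cx+fl*c[:,0]/-c[:,2], cy-fl*c[:,1]/-c[:,2]]
def ray(f,uv,z):
    fl,cx,cy,o,A=cam(f); uv=np.atleast_2d(uv).astype(float)
    d=np.c_[(uv[:,0]-cx)/fl,-(uv[:,1]-cy)/fl,-np.ones(len(uv))]@A.T
    return o+d*((z-o[2])/d[:,2])[:,None]
def grab(n,tag=None):
    f=grab_frame(n)
    if tag: cv2.imwrite(f"pics/{tag}.png",f["frame"][:,:,::-1])
    return f
E
python3 - <<'E'
from h import *
np.set_printoptions(precision=4,suppress=True)
for n in("top","side"):
    f=grab(n); np.save(f"{n}.npy",f,allow_pickle=True)
    print(n,f.keys()); print(proj(f,[[0,0,0],[.259,-.623,.2],[.259,-.623,.0]]))
    im=f["frame"][:,:,::-1]; x,y,w,h=((160,175,230,95) if n=="top" else (200,150,190,140))
    k=800/w if n=="top" else 4
    cv2.imwrite(f"pics/c_{n}.png",cv2.resize(im[y:y+h,x:x+w],None,fx=k,fy=k,interpolation=cv2.INTER_CUBIC))
    print(k)
f=np.load("top.npy",allow_pickle=True).item()
print(ray(f,[[213,220],[342,222],[80,62],[485,70],[52,250],[505,410]],0.))
E
```

```text
top dict_keys(['frame', 'vertical_fov', 'cx', 'cy', 'origin', 'attitude'])
[[272.0631 414.4886]
 [585.0846 305.3422]
 [530.996  306.1012]]
3.4782608695652173
side dict_keys(['frame', 'vertical_fov', 'cx', 'cy', 'origin', 'attitude'])
[[421.2542 323.9184]
 [477.0159 115.5281]
 [457.6589 165.043 ]]
4
[[ 0.4528  0.1598  0.    ]
 [ 0.4556 -0.1654  0.    ]
 [ 0.8809  0.544   0.    ]
 [ 0.8863 -0.5589  0.    ]
 [ 0.3674  0.5546  0.    ]
 [ 0.0216 -0.5395  0.    ]]
```

View pics/c_top.png

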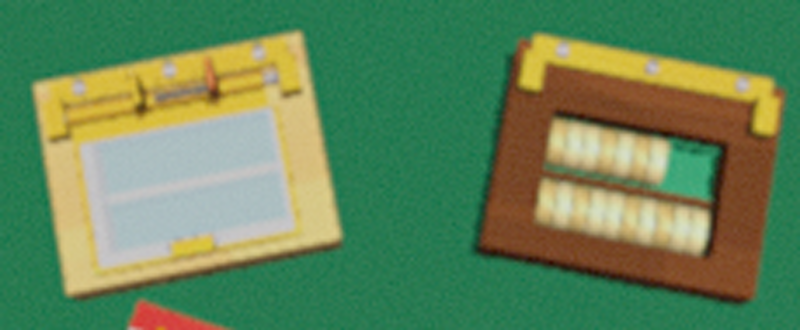

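View pics/c_side.png

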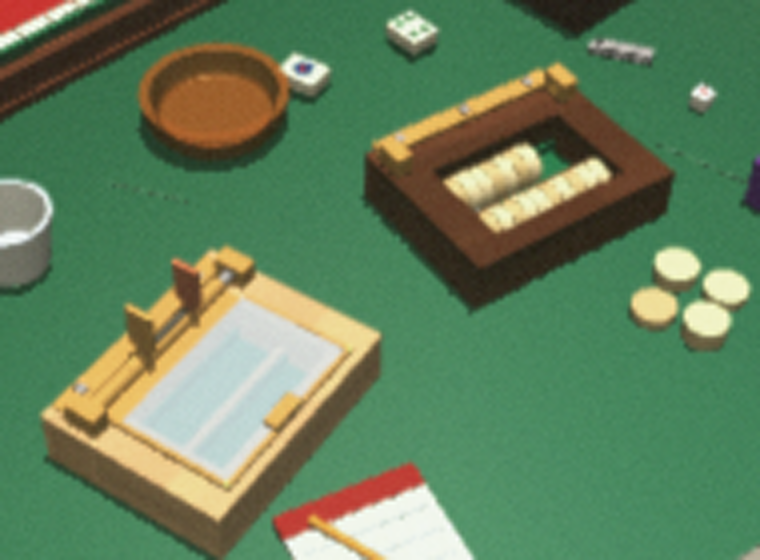

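The crops show both hinge strips clearly. In the top crop the dark tray's lugs end at about (532,88) and (765,133). The cover's copper grip on the pale tray is at about (210,78). Next I fit the tray outlines, then the lugs.

```bash
cat > m.py <<'E'
from h import *
np.set_printoptions(precision=4,suppress=True)
def edges(f,c,half=48):
    im=f["frame"]; hsv=cv2.cvtColor(im,cv2.COLOR_RGB2HSV)
    g=((hsv[...,0]>50)&(hsv[...,0]<95)&(hsv[...,1]>70)).astype(np.uint8)
    m=1-g; roi=np.zeros_like(m); cv2.rectangle(roi,(c[0]-half,c[1]-half),(c[0]+half,c[1]+half),1,-1)
    m=cv2.morphologyEx(m&roi,cv2.MORPH_OPEN,np.ones((5,5)))
    cs,_=cv2.findContours(m,cv2.RETR_EXTERNAL,cv2.CHAIN_APPROX_NONE)
    return max([k for k in cs if cv2.pointPolygonTest(k,(float(c[0]),float(c[1])),False)>=0],key=cv2.contourArea)[:,0,:].astype(float)
def tray(f,c,near):  # near: +1 if left side faces the nadir, -1 if right
    P=edges(f,c); box=cv2.boxPoints(cv2.minAreaRect(P.astype(np.float32)))
    lines=[]
    for i in range(4):
        a,b=box[i],box[(i+1)%4]; L=np.linalg.norm(b-a); t=(b-a)/L; n=np.array([-t[1],t[0]])
        s=(P-a)@t; d=(P-a)@n; k=(abs(d)<4)&(s>.15*L)&(s<.85*L)
        q=P[k]; k=np.abs(d[k]-np.median(d[k]))<1.2; q=q[k]
        m=q.mean(0); o=m-box.mean(0)
        side="fblr"[(0 if o[1]>0 else 1) if abs(o[1])>abs(o[0]) else (2 if o[0]<0 else 3)]
        z=0. if side=='f' or (side=='l' and near>0) or (side=='r' and near<0) else .045
        q=q+0.5*(o/np.linalg.norm(o))   # contour runs through outermost pixel centres
        vx,vy,x0,y0=cv2.fitLine(q.astype(np.float32),cv2.DIST_HUBER,0,.01,.01).ravel()
        W=ray(f,[[x0-20*vx,y0-20*vy],[x0+20*vx,y0+20*vy]],z)[:,:2]; lines.append((side,W))
    return dict(lines)
def solve(L):
    dirs=[]
    for s,W in L.items():
        d=W[1]-W[0]; a=np.arctan2(d[1],d[0]) - (np.pi/2 if s in'fb' else 0)
        dirs.append((a+np.pi/2)%np.pi-np.pi/2)
    yaw=np.mean(dirs); x=np.array([np.cos(yaw),np.sin(yaw)]); y=np.array([-x[1],x[0]])
    M={s:W.mean(0) for s,W in L.items()}
    sx=(M['b']-M['f'])@x; sy=(M['l']-M['r'])@y
    c=x*((M['b']+M['f'])@x/2)+y*((M['l']+M['r'])@y/2)
    print("yaws",list(L),np.degrees(dirs),"sizes",sx,sy,"c",c,"yaw",np.degrees(yaw)); return c,yaw
E
python3 - <<'E'
from m import *
f=np.load("top.npy",allow_pickle=True).item(); g=np.load("side.npy",allow_pickle=True).item()
hsv=cv2.cvtColor(f["frame"],cv2.COLOR_RGB2HSV)
out={}
for n,c,near in(("pale",(213,222),-1),("dark",(342,222),1)):
    ce,yaw=solve(tray(f,c,near)); out[n]=[*ce,yaw]
    x=np.array([np.cos(yaw),np.sin(yaw)]); y=np.array([-x[1],x[0]])
    # predicted lug top corners (nominal), both views
    for nm,h in(("top",f),("side",g)):
        pts=[[*(ce+a*x+b*y),.063] for a,b in((.031,.075),(.031,-.075),(.057,.075),(.057,-.075))]
        print(n,nm,proj(h,pts).round(1).tolist())
np.save("trays.npy",out,allow_pickle=True)
# HSV samples
for p in((316,200),(379,212),(345,192),(330,207),(300,215)): print(p,hsv[p[1],p[0]])
for nm,h,(x,y,w,hh) in(("top",f,(300,178,95,50)),("side",g,(285,160,70,40))):
    im=h["frame"][y:y+hh,x:x+w,::-1]; cv2.imwrite(f"pics/z_{nm}.png",cv2.resize(im,None,fx=8,fy=8,interpolation=cv2.INTER_NEAREST))
E
```

```text
yaws ['b', 'r', 'f', 'l'] [13.0189 12.6228 12.8004 12.8604] sizes 0.1522955026421848 0.1944845876041613 c [0.4437 0.1542] yaw 12.825641276951455
pale top [[178.8, 212.4], [240.5, 200.4], [177.1, 202.1], [238.5, 190.1]]
pale side [[227.4, 251.4], [261.2, 217.4], [219.9, 247.1], [254.0, 213.8]]
yaws ['l', 'b', 'r', 'f'] [-9.7558 -9.7576 -9.8749 -9.9489] sizes 0.15642141801725382 0.19219530530095807 c [ 0.4503 -0.1594] yaw -9.83428073234154
dark top [[314.8, 200.9], [376.4, 212.8], [316.7, 190.6], [378.0, 202.4]]
dark side [[304.6, 188.3], [342.5, 171.2], [299.8, 183.7], [337.5, 167.0]]
(316, 200) [ 14 162 132]
(379, 212) [ 25 173 201]
(345, 192) [ 25 158 214]
(330, 207) [ 12 182 118]
(300, 215) [ 76 177 118]
```

View pics/z_top.png

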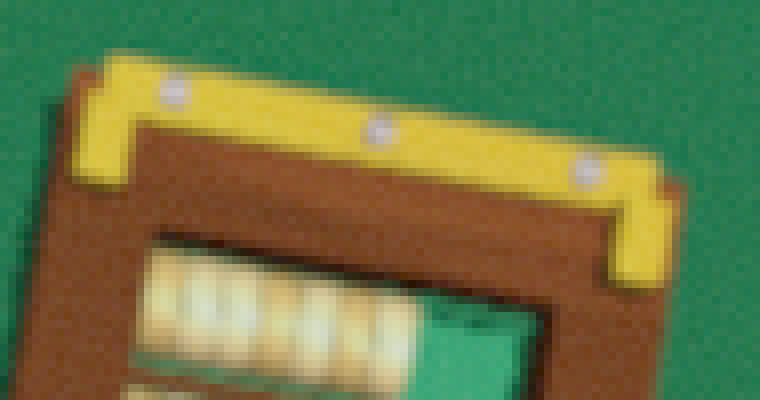

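View pics/z_side.png

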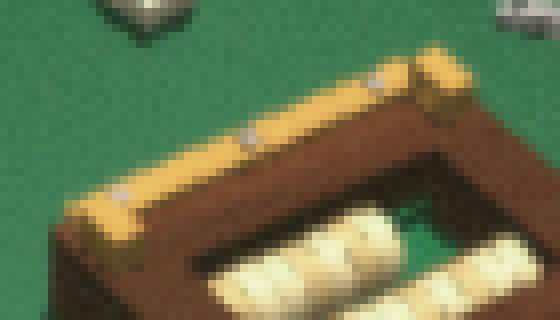

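Zoomed in, the dark strip overhangs the tray's back edge, so it is shifted towards +x. Its three grey screws sit at zoom (175,92), (380,130) and (588,172). The same screws on the pale strip give the strip-to-strip transform directly, so I'll triangulate both sets.

```bash
python3 - <<'E'
from m import *
f=np.load("top.npy",allow_pickle=True).item(); g=np.load("side.npy",allow_pickle=True).item()
def cen(h,p,r=4):
    im=h["frame"].astype(float); u,v=int(round(p[0])),int(round(p[1]))
    w=im[v-r:v+r+1,u-r:u+r+1]; b=w[...,2]-0.45*w[...,0]   # blue relative to red: screws grey
    b=np.clip(b-np.percentile(b,60)-10,0,None); y,x=np.mgrid[-r:r+1,-r:r+1]
    b*=(x**2+y**2<=r*r)
    return np.array([u+(b*x).sum()/b.sum(),v+(b*y).sum()/b.sum()])
def tri(ps):
    A=np.zeros((3,3));B=np.zeros(3)
    for h,uv in ps:
        o=cam(h)[3]; d=ray(h,uv,0.)[0]-o; d/=np.linalg.norm(d); Q=np.eye(3)-np.outer(d,d); A+=Q;B+=Q@o
    return np.linalg.solve(A,B)
zz=lambda u,v:(300+u/8-.5,178+v/8-.5)
zs=lambda u,v:(285+u/8-.5,160+v/8-.5)
ct=lambda u,v:(160+u/3.478,175+v/3.478)
cs=lambda u,v:(200+u/4,150+v/4)
top={"pale":[ct(79,87),ct(168,68),ct(258,50)],"dark":[zz(175,92),zz(380,130),zz(588,172)]}
side={"dark":[zs(120,193),zs(250,140),zs(375,82)]}
S={}
for n in top:
    c=[cen(f,p) for p in top[n]]; W=np.array([ray(f,p,.052)[0] for p in c]); S[n]=W
    d=W[0]-W[2]; print(n,"px",np.array(c).round(2).tolist(),"\n",W[:,:2],"span",np.linalg.norm(W[0]-W[1]),np.linalg.norm(W[1]-W[2]),"yaw",np.degrees(np.arctan2(-d[0],d[1])))
for p,q in zip(top["dark"],side["dark"]): print("tri dark",tri([(f,cen(f,p)),(g,cen(g,q))]))
# grips (cover): copper and brass tops in side & top views; print colours for locating
hsv=cv2.cvtColor(f["frame"],cv2.COLOR_RGB2HSV)
print(hsv[188:204,216:226,0]);
for nm,h,(x,y,w,hh) in(("top",f,(165,178,85,50)),("side",g,(210,205,65,60))):
    im=h["frame"][y:y+hh,x:x+w,::-1]; cv2.imwrite(f"pics/p_{nm}.png",cv2.resize(im,None,fx=9,fy=9,interpolation=cv2.INTER_NEAREST))
E
```

```text
pale px [[182.22, 199.65], [208.21, 194.52], [233.85, 189.44]] 
 [[0.4914 0.2303]
 [0.5058 0.1679]
 [0.5201 0.106 ]] span 0.06401058489121284 0.06350470454502935 yaw 13.00766873680731
dark px [[321.4, 188.75], [347.07, 193.77], [373.0, 198.76]] 
 [[ 0.5272 -0.1079]
 [ 0.5161 -0.1706]
 [ 0.5051 -0.2336]] span 0.06365783495699423 0.06400744232317121 yaw -9.949072708458157
tri dark [ 0.5286 -0.1057  0.056 ]
tri dark [ 0.518  -0.1682  0.0553]
tri dark [ 0.5075 -0.2306  0.0558]
[[75 71 67 55 47 44 38 33 26 25]
 [44 38 33 26 25 25 25 25 24 24]
 [25 25 25 23 23 24 24 24 24 24]
 [24 24 22 20 22 24 24 24 24 24]
 [24 24 21 17 18 23 25 24 24 24]
 [24 24 21 16 17 23 24 25 24 24]
 [24 24 22 16 14 21 24 24 25 24]
 [24 24 22 16 13 18 24 24 24 23]
 [24 25 23 15 13 15 22 23 22 21]
 [23 23 21 15 13 12 17 21 20 21]
 [21 21 20 15 12 13 18 22 23 23]
 [20 20 18 16 12 12 18 23 25 24]
 [19 20 20 12 11 12 18 24 24 24]
 [20 15 18 19 15 10 15 21 22 22]
 [20 20 20 20 19 14 17 20 22 23]
 [21 22 22 22 21 19 19 23 24 24]]
```

View pics/p_top.png

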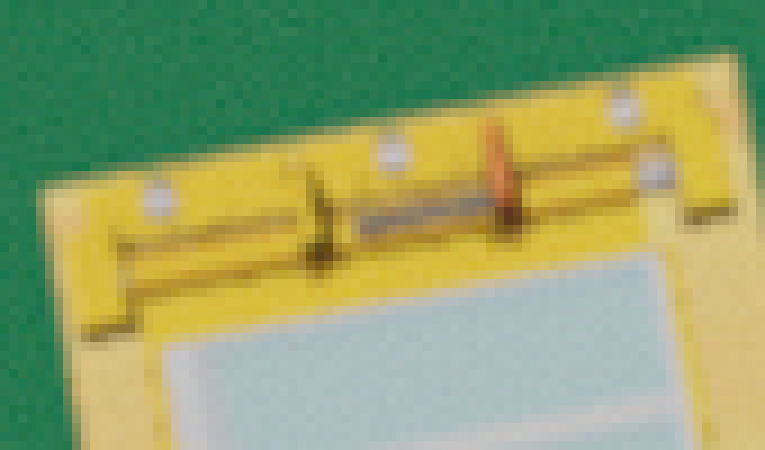

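The top view shows the pale strip's screws at zoom (160,200), (392,152) and (623,108), and the copper grip top at (490,128). The screw spans match at 64 mm on both strips, so the strip transform is reliable. Next I check the predicted grip positions and plan the approach.

```bash
cat > plan.py <<'E'
from h import *
np.set_printoptions(precision=4,suppress=True)
def down(yaw): # tool x along yaw, z down
    return R.from_euler('z',yaw,degrees=True)*R.from_rotvec([np.pi,0,0])
def go(p,yaw=None,o=None):
    o=o or telemetry.get_obs(); q=R.from_rotvec(o["orientation"]); s=q.inv().apply(np.array(p)-o["tcp_pos"])/.25
    t=(q.inv()*down(yaw)).as_rotvec()/np.pi if yaw is not None else np.zeros(3)
    print("shift",s,"turn",t)
def st():
    o=telemetry.get_obs(); q=R.from_rotvec(o["orientation"]); x=q.apply([1,0,0]); z=q.apply([0,0,1])
    print("t",round(o["clock"],2),"tcp",o["tcp_pos"],"yaw",np.degrees(np.arctan2(x[1],x[0])).round(2),"z",z,"F",o["contact_force"],"M",o["moment"],"w",o["grip_width"],o["gripper_force"])
E
python3 - <<'E'
from plan import *
f=np.load("top.npy",allow_pickle=True).item(); g=np.load("side.npy",allow_pickle=True).item()
yaw=np.radians(13); x=np.array([np.cos(yaw),np.sin(yaw)]); y=np.array([-x[1],x[0]])
m=np.array([.50577,.16807])-.0188*x; print("bore mid",m)
for h in(f,g):
    print("copper/brass top-back, top-front at cover y0=4.5:",[proj(h,[*(m+a*x+(b+.0045)*y),.1])[0].round(1).tolist() for b in(-.0355,.0155) for a in(.011,-.011)])
st(); go([.5,-.45,.25],13)
hsv=cv2.cvtColor(g["frame"],cv2.COLOR_RGB2HSV)
E
```

```text
bore mid [0.4875 0.1638]
copper/brass top-back, top-front at cover y0=4.5: [[219.1, 190.2], [220.8, 199.2], [197.5, 194.4], [199.1, 203.4]]
copper/brass top-back, top-front at cover y0=4.5: [[244.0, 214.0], [250.3, 217.2], [232.2, 225.3], [238.6, 228.7]]
t 0.2 tcp [ 0.2589 -0.623   0.2177] yaw 22.56 z [-0.0005  0.001  -1.    ] F [ 0.2044 -0.2921  0.0536] M [-0.0004  0.0074 -0.0138] w 0.08543314572634934 0.0
shift [ 1.1563 -0.2691 -0.129 ] turn [-0.0004  0.0001  0.0531]
```

View pics/p_side.png

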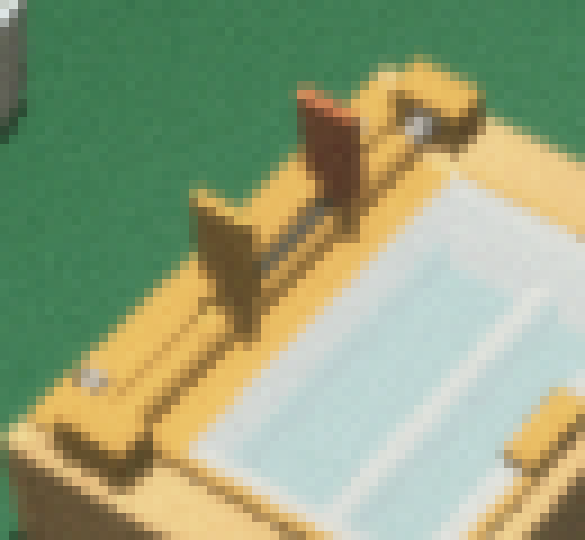

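Request:
apply_moves:
  rows:
    - [[1,-0.4,-0.15],[0,0,0.053]]
    - [[1,-0.4,-0.15],[0,0,0.053]]
    - [[1,-0.4,-0.15],[0,0,0.053]]
    - [[1,-0.4,-0.15],[0,0,0.053]]
    - [[1,-0.4,-0.15],[0,0,0.053]]
    - [[1,-0.4,-0.15],[0,0,0.053]]
  jaw: 1
  newtons: 40

```text
clock: 0.95
tcp_pos: [0.4527, -0.4339, 0.2558]
orientation: [-3.121, -0.361, -0.001]
contact_force: [0.1, 0.4, 0.6]
grip_width: 0.0856
gripper_force: 0.0
```

```bash
python3 -c "
from plan import *
st(); go([.56,-.19,.25],13); go([.4855,.1685,.25],13)"
```

```text
t 0.95 tcp [ 0.4527 -0.4339  0.2558] yaw 13.21 z [ 0.0003  0.0001 -1.    ] F [0.0763 0.4014 0.6447] M [-0.0334  0.0807  0.011 ] w 0.08563763293118182 0.0
shift [ 0.6407 -0.8517  0.0236] turn [-0.     -0.0001  0.0012]
shift [ 0.6783 -2.3158  0.0237] turn [-0.     -0.0001  0.0012]
```

Request:
apply_moves:
  rows:
    - [[0.67,-1,0],[0,0,0]]
    - [[0.67,-1,0],[0,0,0]]
    - [[0.67,-1,0],[0,0,0]]
    - [[0.67,-1,0],[0,0,0]]
    - [[0.67,-1,0],[0,0,0]]
    - [[0.67,-1,0],[0,0,0]]

```text
clock: 1.7
tcp_pos: [0.559, -0.1514, 0.2554]
orientation: [-3.119, -0.363, 0.0]
contact_force: [-1.2, -0.5, -0.6]
grip_width: 0.0852
gripper_force: 0.0
```

Request:
apply_moves:
  rows:
    - [[0,-1,0.1],[0,0,0]]
    - [[0,-1,0.1],[0,0,0]]
    - [[0,-1,0.1],[0,0,0]]
    - [[0,-1,0.1],[0,0,0]]
    - [[0,-1,0.1],[0,0,0]]
    - [[0,-1,0.1],[0,0,0]]

```text
clock: 2.45
tcp_pos: [0.5025, 0.0867, 0.2305]
orientation: [3.121, 0.351, -0.001]
contact_force: [0.6, -0.2, 0.1]
grip_width: 0.0852
gripper_force: 0.0
```

```bash
python3 -c "
from plan import *
st(); go([.4855,.1685,.15],13)"
```

```text
t 2.45 tcp [0.5025 0.0867 0.2305] yaw 12.82 z [-0.0003 -0.0015 -1.    ] F [ 0.6073 -0.2266  0.065 ] M [-0.0096 -0.0137 -0.0096] w 0.0852422068128818 0.0
shift [ 0.0064 -0.3347  0.3216] turn [ 0.0004  0.0002 -0.001 ]
```

Request:
apply_moves:
  rows:
    - [[0.006,-0.335,0.32],[0,0,-0.001]]
    - [[0.006,-0.335,0.32],[0,0,-0.001]]
    - [[0.006,-0.335,0.32],[0,0,-0.001]]
    - [[0.006,-0.335,0.32],[0,0,-0.001]]

```text
clock: 2.95
tcp_pos: [0.486, 0.1689, 0.1509]
orientation: [3.12, 0.355, 0.0]
contact_force: [0.2, 0.1, -0.1]
grip_width: 0.0856
gripper_force: 0.0
```

```bash
python3 -c "
from plan import *
st(); go([.4855,.1685,.092],13)
f=grab('side'); im=f['frame'][150:270,180:310,::-1]
print(proj(f,[[.4855,.1685,.092],[.4855,.1685,.125]]))
cv2.imwrite('pics/a1.png',cv2.resize(im,None,fx=5,fy=5,interpolation=cv2.INTER_CUBIC))"
```

```text
t 2.95 tcp [0.486  0.1689 0.1509] yaw 12.98 z [ 0.0004 -0.0012 -1.    ] F [ 0.207   0.0985 -0.1139] M [-0.0141  0.0156 -0.0048] w 0.08564626360369461 0.0
shift [-0.0023  0.0009  0.2357] turn [ 0.0004 -0.     -0.0001]
[[239.4029 225.6717]
 [238.393  217.2284]]
```

View pics/a1.png

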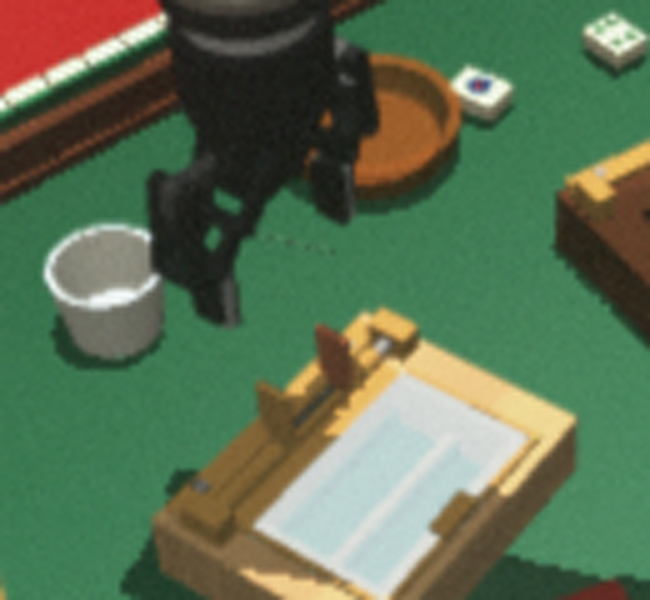

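The side picture shows the open fingers straddling the two grips, tips at about (230,320) and (345,215) and grips at (270,400) and (335,355). I go down.

Request:
apply_moves:
  rows:
    - [[-0.002,0.001,0.06],[0,0,0]]
    - [[-0.002,0.001,0.12],[0,0,0]]
    - [[-0.002,0.001,0.18],[0,0,0]]
    - [[-0.002,0.001,0.22],[0,0,0]]
    - [[-0.002,0.001,0.234],[0,0,0]]
    - [[-0.002,0.001,0.234],[0,0,0]]

```text
clock: 3.75
tcp_pos: [0.4842, 0.1715, 0.0922]
orientation: [3.121, 0.361, -0.0]
contact_force: [-0.4, 0.2, -0.3]
grip_width: 0.0856
gripper_force: 0.0
```

Request:
apply_moves:
  rows:
    - [[0,0,0],[0,0,0]]
    - [[0,0,0],[0,0,0]]
    - [[0,0,0],[0,0,0]]
    - [[0,0,0],[0,0,0]]
    - [[0,0,0],[0,0,0]]
    - [[0,0,0],[0,0,0]]
    - [[0,0,0],[0,0,0]]
    - [[0,0,0],[0,0,0]]
  jaw: -0.35
  newtons: 40

```text
clock: 4.75
tcp_pos: [0.4842, 0.1714, 0.0923]
orientation: [-3.121, -0.361, -0.0]
contact_force: [0.9, -0.3, -0.1]
grip_width: 0.0278
gripper_force: 0.0
```

```bash
python3 -c "
from plan import *
st()"
```

```text
t 4.75 tcp [0.4842 0.1714 0.0923] yaw 13.2 z [ 0.  0. -1.] F [ 0.9077 -0.3075 -0.1077] M [-0.0075 -0.0272 -0.0152] w 0.02779001287038278 0.0
```

```bash
python3 -c "
from plan import *
f=grab('side'); im=f['frame'][150:270,180:310,::-1]
im2=grab('top')['frame'][140:260,150:280,::-1]
cv2.imwrite('pics/a2.png',np.hstack([cv2.resize(i,None,fx=3,fy=3,interpolation=cv2.INTER_CUBIC) for i in (im,im2)]))"
```

```text
(no output)
```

View pics/a2.png

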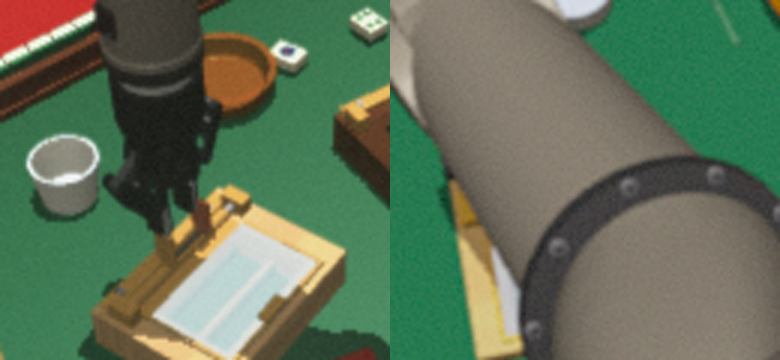

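The picture shows the fingers shut to 28 mm with no force, and the grips still standing at about (165,245) and (203,213) below them. The finger tips look about 10 px higher in the side view than they should. I compare a class map of that region with the projected tip positions.

```bash
python3 -c "
from plan import *
f=grab('side'); o=telemetry.get_obs(); c=o['tcp_pos']
hsv=cv2.cvtColor(f['frame'],cv2.COLOR_RGB2HSV)
for r in range(196,246):
    s=''
    for k in range(212,266):
        h,S,V=map(int,hsv[r,k])
        s+='#' if V<62 and S<110 else 'g' if 50<h<95 and S>80 else 'c' if h<13 else 'b' if S>70 else 'w'
    print(r,s)
y=np.array([-np.sin(.2304),np.cos(.2304),0])
for z in(.067,.08,.1,.12): print(z,[proj(f,c*[1,1,0]+[0,0,z]+s*y)[0].round(1).tolist() for s in(.014,-.014,.021,-.021)])
"
```

```text
196 gggggggggg########################gg####gggggggggggggg
197 gggggggggg#######################ggg###bgggggggggggggg
198 gggggggggg########################gg###ggggggggggggggg
199 wgggggggg##############################ggggggggggggggg
200 wgggggggg##############################ggggggggggggggg
201 wbggggggg##############################ggggggggggggggg
202 wwgggggggg#w##########################gggggggggggggggg
203 wbggggggggw###########################gggggggggggggggg
204 wggggggggwww#######################ggggggggggggggggggg
205 wggggggggwww#######################ggggggggggggggggggg
206 wgggggggwww#######################gggggggggggggggggggg
207 wggggggwww########################gggggggggggggggggggg
208 wgg###bww#########################gggggggggggggggggggg
209 wgg####w##########################gggggggggggggggggggg
210 wg####ww#########################ggggggggggggggggggggg
211 wgg##########w#################wwgggggggggggbbgggggggg
212 wgg#############################wbggggggbbbbbbbbgggggg
213 wggg####################gg######wwgggggbbbbbbbbbbbgggg
214 wgggg###################gg######w#
[... 1429 characters left out ...]
wwwwwww
239 gggggggggggggbbbbbbbbbbbbbbbbbbbbwwwwwwwwwwwwwwwwwwwww
240 ggggggggggggbbbbbbbbbbbbbbbbbbbbwwwwwwwwwwwwwwwwwwwwww
241 gggggggggggbbbbbbbbbbbbbbbbbbbbwwwwwwwwwwwwwwwwwwwwwww
242 ggggggggggbbbbbbbbbbbbbbbbbbbbwwwwwwwwwwwwwwwwwwwwwwww
243 ggggggggbbbbbbbbbbbbbbbbbbbbbwwwwwwwwwwwwwwwwwwwwwwwww
244 gggggggbbbbbbbbbbbbbbbbbbbbbwwwwwwwwwwwwwwwwwwwwwwwwww
245 ggggggbbbbbbbbbbbbbbbbbbbbbwwwwwwwwwwwwwwwwwwwwwwwwwww
0.067 [[236.4, 235.8], [242.8, 229.5], [234.8, 237.4], [244.3, 227.9]]
0.08 [[236.0, 232.7], [242.4, 226.3], [234.4, 234.3], [244.0, 224.7]]
0.1 [[235.4, 227.7], [241.9, 221.3], [233.7, 229.3], [243.4, 219.7]]
0.12 [[234.7, 222.5], [241.3, 216.2], [233.0, 224.2], [242.9, 214.6]]
```

The tips project to about z ≈ 0.102 at the TCP's x and y, just above the grips, so the fingers really stand about 35 mm higher than I took them to. I open and go down gently in small steps, watching the force.

Request:
apply_moves:
  rows:
    - [[0,0,0],[0,0,0]]
    - [[0,0,0],[0,0,0]]
    - [[0,0,0],[0,0,0]]
    - [[0,0,0],[0,0,0]]
    - [[0,0,0],[0,0,0]]
    - [[0,0,0.02],[0,0,0]]
    - [[0,0,0.04],[0,0,0]]
    - [[0,0,0.04],[0,0,0]]
  jaw: 1

```text
clock: 5.9
tcp_pos: [0.4837, 0.1712, 0.0817]
orientation: [3.12, 0.361, -0.002]
contact_force: [-0.3, 0.3, -0.3]
grip_width: 0.0852
gripper_force: 0.0
```

```bash
python3 -c "
from plan import *
st(); go([.4855,.1685,.072],13)
f=grab('side'); o=telemetry.get_obs(); c=o['tcp_pos']
hsv=cv2.cvtColor(f['frame'],cv2.COLOR_RGB2HSV)
for r in range(190,246,2):
    s=''
    for k in range(205,266):
        h,S,V=map(int,hsv[r,k])
        s+='#' if V<62 and S<110 else 'g' if 50<h<95 and S>80 else 'c' if h<13 else 'b' if S>70 else 'w'
    print(r,s)
y=np.array([-np.sin(.2304),np.cos(.2304),0])
for z in(.07,.08,.1,.12): print(z,[proj(f,c*[1,1,0]+[0,0,z]+s*y)[0].round(1).tolist() for s in(.043,.05,-.043,-.05)])
"
```

```text
t 5.9 tcp [0.4837 0.1712 0.0817] yaw 13.21 z [-0.0012 -0.0005 -1.    ] F [-0.3487  0.2512 -0.2722] M [ 0.0224  0.0227 -0.0072] w 0.08521394959908844 0.0
shift [0.0044 0.0121 0.0386] turn [0.0001 0.0004 0.0012]
190 gggggggggggggg#########################################gggggg
192 gggggggggggggg######################################ggggggggg
194 ggggggggggggggg#####################################ggggggggg
196 wwwwwggggggggggg###################################gggggggggg
198 wwwwwwwgggggggggg###############################ggggggggggggg
200 wwwwwwwwggggggggg###############################ggggggggggggg
202 wwwwwwwwbgggggggg##############################gggggggggggggg
204 wwwwwwwwggggggggg#####################g######wwgggggggggggggg
206 wwwwwwwwgggggggw####################ggg########gggggggggggggg
208 wwwwwwwww########################gggggg#######wgggggggggggggg
210 wwwwwwww#############gggg#######gggggggg######wgggggggggggggg
212 wwwwwwww#############ggggg####gggggggggggg####wbbbbbbbbgggggg
214 wwwwwwww#####################ggggggggggbggggbbbbbbbbbbbbbbggg
216 wwwwwwwb############gg######
[... 536 characters left out ...]
wbbbbbbbbbbwwwwwwwwwwwwww
234 ggggggggggggggggggggggwwwbbbbbbbbbwbbbbbbbbbbbwwwwwwwwwwwwwww
236 gggggggggggggggggggggggbbbbbbbbbbbbbbbbbbbbwwwwwwwwwwwwwwwwww
238 gggggggggggggggggggggbbbbbbbbbbbbbbbbbbbbwwwwwwwwwwwwwwwwwwww
240 gggggggggggggggggggbbbbbbbbbbbbbbbbbbbbwwwwwwwwwwwwwwwwwwwwww
242 gggggggggggggggggbbbbbbbbbbbbbbbbbbbbwwwwwwwwwwwwwwwwwwwwwwww
244 ggggggggggggggbbbbbbbbbbbbbbbbbbbbbwwwwwwwwwwwwwwwwwwwwwwwwww
0.07 [[229.6, 241.9], [227.9, 243.6], [249.1, 222.4], [250.7, 220.9]]
0.08 [[229.2, 239.5], [227.6, 241.1], [248.9, 219.9], [250.4, 218.4]]
0.1 [[228.5, 234.5], [226.8, 236.2], [248.5, 214.9], [250.0, 213.4]]
0.12 [[227.7, 229.4], [226.0, 231.1], [248.0, 209.8], [249.5, 208.3]]
```

Request:
apply_moves:
  rows:
    - [[0.004,0.012,0],[0,0,0.001]]
    - [[0.004,0.012,0.01],[0,0,0.001]]
    - [[0.004,0.012,0.02],[0,0,0.001]]
    - [[0.004,0.012,0.03],[0,0,0.001]]
    - [[0.004,0.012,0.04],[0,0,0.001]]

```text
clock: 6.58
tcp_pos: [0.4858, 0.1687, 0.0721]
orientation: [3.121, 0.356, -0.0]
contact_force: [-1.0, 1.0, 0.5]
grip_width: 0.0855
gripper_force: 0.0
```

Request:
apply_moves:
  rows:
    - [[0,0,0.01],[0,0,0]]
    - [[0,0,0.02],[0,0,0]]
    - [[0,0,0.02],[0,0,0]]

```text
clock: 6.95
tcp_pos: [0.4857, 0.1686, 0.0671]
orientation: [3.121, 0.356, -0.001]
contact_force: [-0.8, -0.0, -0.6]
grip_width: 0.0856
gripper_force: 0.0
```

```bash
python3 -c "
from plan import *
st()"
```

```text
t 6.95 tcp [0.4857 0.1686 0.0671] yaw 13.02 z [-0.0004 -0.0002 -1.    ] F [-0.7869 -0.0215 -0.6453] M [ 0.0134  0.051  -0.0213] w 0.08557471567227522 0.0
```

Request:
apply_moves:
  rows:
    - [[0,0,0.01],[0,0,0]]
    - [[0,0,0.02],[0,0,0]]
    - [[0,0,0.03],[0,0,0]]
    - [[0,0,0.04],[0,0,0]]
    - [[0,0,0.04],[0,0,0]]

```text
clock: 7.58
tcp_pos: [0.4857, 0.1686, 0.0571]
orientation: [3.121, 0.356, -0.001]
contact_force: [-0.5, -0.0, 0.5]
grip_width: 0.0851
gripper_force: 0.0
```

Request:
apply_moves:
  rows:
    - [[0,0,0],[0,0,0]]
    - [[0,0,0],[0,0,0]]
    - [[0,0,0],[0,0,0]]
    - [[0,0,0],[0,0,0]]
    - [[0,0,0],[0,0,0]]
    - [[0,0,0],[0,0,0]]
    - [[0,0,0],[0,0,0]]
    - [[0,0,0],[0,0,0]]
  jaw: -0.4
  newtons: 40

```text
clock: 8.57
tcp_pos: [0.4869, 0.1699, 0.0587]
orientation: [-3.12, -0.357, -0.004]
contact_force: [-2.0, 1.5, 8.8]
grip_width: 0.0353
gripper_force: 39.4
```

```bash
python3 -c "
from plan import *
st()"
```

```text
t 8.57 tcp [0.4869 0.1699 0.0587] yaw 13.05 z [ 0.0025  0.0015 -1.    ] F [-1.9852  1.5154  8.8043] M [-0.2845  0.1825 -0.1217] w 0.03528807683771883 39.38484191894531
```

Gripped at 35.3 mm with 39 N, so the pin is drawn. The TCP sits 6.1 mm to +y of the bores' middle, which means the barrel end is against the left lug, as expected. I relieve the downward press and slide 10 mm to cover −y.

Request:
apply_moves:
  rows:
    - [[0,0,-0.006],[0,0,0]]
    - [[0,0,-0.008],[0,0,0]]
    - [[0.002,0.006,-0.008],[0,0,0]]
    - [[0.002,0.014,-0.008],[0,0,0]]
    - [[0.002,0.022,-0.008],[0,0,0]]
    - [[0.002,0.022,-0.008],[0,0,0]]

```text
clock: 9.32
tcp_pos: [0.4876, 0.1629, 0.0592]
orientation: [3.121, 0.355, -0.0]
contact_force: [-0.2, -0.4, -1.7]
grip_width: 0.0346
gripper_force: 40.5
```

```bash
python3 -c "
from plan import *
st()"
```

```text
t 9.32 tcp [0.4876 0.1629 0.0592] yaw 12.99 z [-0.0002 -0.0005 -1.    ] F [-0.165  -0.3926 -1.6826] M [-0.0914 -0.1309  0.0195] w 0.034642519941891124 40.45997500419617
```

Request:
apply_moves:
  rows:
    - [[0,0.006,0],[0,0,0]]
    - [[0,0.013,0],[0,0,0]]
    - [[0,0.013,0],[0,0,0]]
    - [[0,0.013,-0.008],[0,0,0]]
    - [[0,0.013,-0.016],[0,0,0]]
    - [[0,0.013,-0.016],[0,0,0]]

```text
clock: 10.07
tcp_pos: [0.4885, 0.1604, 0.0635]
orientation: [-3.121, -0.356, -0.001]
contact_force: [-0.6, -0.5, -1.5]
grip_width: 0.0348
gripper_force: 40.0
```

```bash
python3 -c "
from plan import *
st()"
```

```text
t 10.07 tcp [0.4885 0.1604 0.0635] yaw 13.02 z [ 0.0004  0.0002 -1.    ] F [-0.5802 -0.4745 -1.4601] M [-0.0066 -0.0377  0.0298] w 0.03476450577598527 40.000478625297546
```

It came free with only the weight on the wrist, so I lift it and work out the dark-tray target.

Request:
apply_moves:
  rows:
    - [[0,0,-0.04],[0,0,0]]
    - [[0,0,-0.12],[0,0,0]]
    - [[0,0,-0.24],[0,0,0]]
    - [[0,0,-0.36],[0,0,0]]
    - [[0,0,-0.4],[0,0,0]]
    - [[0,0,-0.4],[0,0,0]]
    - [[0,0,-0.4],[0,0,0]]

```text
clock: 10.95
tcp_pos: [0.4876, 0.1599, 0.1622]
orientation: [3.121, 0.356, -0.003]
contact_force: [0.6, -0.6, -1.5]
grip_width: 0.0346
gripper_force: 40.3
```

```bash
cat >> plan.py <<'E'
pm=np.array([.50577,.16807]); dm=np.array([.51613,-.17070]); ya=np.radians(13.0); yd=np.radians(-9.95)
rot=lambda a:np.array([[np.cos(a),-np.sin(a)],[np.sin(a),np.cos(a)]])
home_p=rot(ya).T@(np.array([.4869,.1699])-pm)      # TCP hung home (gap 0), in strip axes from screw mid
def dark(dx,dy): return dm+rot(yd)@(home_p+[dx,dy]) # world xy for a shift in strip axes from home
def rel(): # current TCP in dark strip axes relative to predicted home
    return rot(yd).T@(telemetry.get_obs()["tcp_pos"][:2]-dm)-home_p
E
python3 -c "
from plan import *
st(); print('home in strip axes',home_p,'dark home',dark(0,0),'pre',dark(0,-.01))
p=dark(0,-.01); go([*p,.165],-9.95)"
```

```text
t 10.95 tcp [0.4876 0.1599 0.1622] yaw 13.02 z [-0.0018 -0.0007 -1.    ] F [ 0.5597 -0.5599 -1.5408] M [-0.0113 -0.0517 -0.0062] w 0.0346051273499203 40.3227424621582
home in strip axes [-0.018  0.006] dark home [ 0.4995 -0.1617] pre [ 0.4977 -0.1715]
shift [-0.259   1.3006 -0.0103] turn [0.0002 0.0006 0.1276]
```

Request:
apply_moves:
  rows:
    - [[-0.02,0.1,0],[0,0,0.015]]
    - [[-0.05,0.25,0],[0,0,0.04]]
    - [[-0.08,0.4,0],[0,0,0.065]]
    - [[-0.11,0.55,0],[0,0,0.09]]
    - [[-0.14,0.7,0],[0,0,0.11]]
    - [[-0.17,0.85,0],[0,0,0.128]]
    - [[-0.2,1,0],[0,0,0.128]]
    - [[-0.2,1,0],[0,0,0.128]]
    - [[-0.2,1,0],[0,0,0.128]]

```text
clock: 12.08
tcp_pos: [0.4952, -0.0947, 0.1626]
orientation: [-3.129, 0.276, 0.002]
contact_force: [-0.7, 0.3, -2.4]
grip_width: 0.0347
gripper_force: 40.4
```

```bash
python3 -c "
from plan import *
st(); p=dark(0,-.01); go([*p,.12],-9.95)"
```

```text
t 12.07 tcp [ 0.4952 -0.0947  0.1626] yaw -10.09 z [-0.0014  0.0004 -1.    ] F [-0.7393  0.3325 -2.3523] M [ 0.0454 -0.0353  0.0176] w 0.034730963314374044 40.41822910308838
shift [0.064  0.3008 0.1704] turn [-0.      0.0005 -0.0008]
```

Request:
apply_moves:
  rows:
    - [[0.02,0.1,0],[0,0,-0.001]]
    - [[0.05,0.2,0.04],[0,0,-0.001]]
    - [[0.064,0.3,0.12],[0,0,-0.001]]
    - [[0.064,0.3,0.17],[0,0,-0.001]]
    - [[0.064,0.3,0.17],[0,0,-0.001]]
    - [[0.064,0.3,0.17],[0,0,-0.001]]

```text
clock: 12.82
tcp_pos: [0.4992, -0.1697, 0.1212]
orientation: [-3.13, 0.266, -0.001]
contact_force: [-0.7, -0.4, -1.8]
grip_width: 0.0349
gripper_force: 40.5
```

```bash
python3 -c "
from plan import *
st(); print(rel()); p=dark(0,-.01); go([*p,.072],-9.95)
f=grab('side','d1')
# copper grip pixel centroid + left lug visible
o=telemetry.get_obs()['tcp_pos']; x=np.array([np.cos(yd),np.sin(yd)]); y=np.array([-x[1],x[0]])
hsv=cv2.cvtColor(f['frame'],cv2.COLOR_RGB2HSV).astype(int)
for r in range(140,206,2):
    s=''
    for k in range(280,365):
        h,S,V=hsv[r,k]
        s+='#' if V<62 and S<110 else 'g' if 50<h<95 and S>80 else 'c' if h<13 else 'b' if S>70 else 'w'
    print(r,s)
"
```

```text
t 12.82 tcp [ 0.4992 -0.1697  0.1212] yaw -9.72 z [ 0.0006  0.0005 -1.    ] F [-0.7497 -0.4276 -1.8217] M [-0.0193 -0.0819  0.0122] w 0.034941204744363255 40.48049747943878
[ 0.0011 -0.008 ]
shift [-0.0046  0.008   0.1968] turn [-0.0002 -0.0002  0.0013]
140 gggggggggggggggggggggggg####################################ccccccccccc######bb######
142 ggggggggggggggggggggggggg#######################################cccc#####bbb#########
144 gggggggggggggggggggggggggg################################bbb#########b#bb###########
146 ggggggggggggggggggggggggggg##################################bbb##b##bb#############g
148 gggggggggggggggggggggggggggg#############gggbc####w##############################gggg
150 gggggggggggggggggggggggggggggg##########ggggbcccc#w##########################bggggggg
152 ggggggggggggggggggggggwggggggggg########ggggbcccc#w#######################ggggggggggg
154 ggggggggggggggggggbwwwwwwwggggggg#####wwbgggbcccc#wggggbbbbb###########gggggggggggggg
156 ggggggggggggggggwwwwwwwwwwwwwgggg####ww#bggbbccccwggggbbbbbbb#######ggggggggggggggggg
158 gggggggggggggggggwwwwwwwwwwwwbgg
[... 1423 characters left out ...]
bbbbbbbbbbbb#b#b#b###b###bbbbwwwwwwbbbbbbgggggg###bbbbbbb###bccccccccb
192 gggggggggggb###bbbbbbbbbbbbb#######bbbbbbbbbbbbbbbbbbbbbgggggbbbbbbbbbbbb#bbbbbcccccc
194 ggggggggggg##b####bbbbbbb#b##b#bbbbbbbbbbbbbbbbbbbbbbbbgbbbbbbbbbbbbbbbbbbbcccccccccc
196 gggggggggg##bb#####bbbbbb#cbbbbbbbbbbbbbbbbbbbbbbbbbbbbbbbbbbbbbbbbbbbbcccccccccccb##
198 ggggggggggg#######b#bb##b#bcbbbbbbbbbbbbbbbbbbbbbbbbbbbbbbbbbbbbbbbcccccccccccbb##b#b
200 ggggggggggg####b#####b##bccb#bb###bbbbbbbbbbbbbbbbbbbbbbbbbbbbbbccccccccccbb###bb#b##
202 ggggggggggggg######b#b#####bbbb#bbbbb#bwbbbbbbbbbbbbbbbbbbbbcccccccccc#bb#b#####b#b##
204 ggggggggggggggg###bb#b######b#bbbb#bb#bbbbbbbbbbbbbbbbb##bbcccccccb##b######b#b#####g
```

Request:
apply_moves:
  rows:
    - [[-0.0046,0.008,0.04],[0,0,0.001]]
    - [[-0.0046,0.008,0.1],[0,0,0.001]]
    - [[-0.0046,0.008,0.15],[0,0,0.001]]
    - [[-0.0046,0.008,0.18],[0,0,0.001]]
    - [[-0.0046,0.008,0.18],[0,0,0.001]]
    - [[-0.0046,0.008,0.18],[0,0,0.001]]

```text
clock: 13.62
tcp_pos: [0.497, -0.1728, 0.0759]
orientation: [-3.129, 0.275, 0.001]
contact_force: [-2.8, 1.3, 6.2]
grip_width: 0.0349
gripper_force: 45.4
```

```bash
python3 -c "
from plan import *
st(); print(rel()); p=dark(0,-.01); go([*p,.072],-9.95)
"
```

```text
t 13.62 tcp [ 0.497  -0.1728  0.0759] yaw -10.03 z [-0.0008  0.0002 -1.    ] F [-2.8425  1.2541  6.1987] M [-0.0978  0.7532 -0.207 ] w 0.034897698793348315 45.36229133605957
[-0.0005 -0.0114]
shift [ 0.0021 -0.0058  0.0158] turn [-0.      0.0003 -0.0005]
```

```bash
python3 -c "
from plan import *
f=grab('side')
x=np.array([np.cos(yd),np.sin(yd),0]); y=np.array([-x[1],x[0],0]); z=np.array([0,0,1.])
def pr(t,z0):
  t=np.array(t); o=t*[1,1,0]+z*(t[2]-z0)
  for a in(0,5,10):
    a=np.radians(a); g=o+.032*z
    X=x*np.cos(a)+z*np.sin(a); Z=-x*np.sin(a)+z*np.cos(a); O=g-.032*Z
    print(round(np.degrees(a)),[proj(f,O+X*p+y*q+Z*r)[0].round(1).tolist() for p,q,r in((-.112,.069,-.004),(-.112,-.075,-.004),(0,.077,0),(0,-.069,0.),(0,.0155,.048),(0,-.0155,.048))])
print('d1');pr([.4992,-.1697,.1212],.0067)
print('now');pr(telemetry.get_obs()['tcp_pos'],.0067)
hsv=cv2.cvtColor(f['frame'],cv2.COLOR_RGB2HSV).astype(int)
for r in range(160,224,2):
    s=''
    for k in range(280,375):
        h,S,V=hsv[r,k]
        s+='#' if V<62 and S<110 else 'g' if 50<h<95 and S>80 else 'c' if h<13 else 'b' if S>70 else 'w'
    print(r,s)
"
```

```text
d1
0 [[326.0, 193.2], [364.3, 175.4], [301.4, 172.1], [339.4, 155.9], [318.8, 152.5], [327.0, 149.1]]
5 [[325.0, 194.9], [363.0, 177.2], [300.9, 171.6], [338.8, 155.4], [319.1, 152.8], [327.3, 149.4]]
10 [[323.9, 196.4], [361.7, 178.7], [300.4, 171.0], [338.3, 154.9], [319.3, 153.1], [327.6, 149.6]]
now
0 [[326.2, 204.3], [363.4, 186.5], [302.2, 183.3], [339.2, 167.0], [319.1, 164.3], [327.2, 160.9]]
5 [[325.2, 205.9], [362.2, 188.2], [301.7, 182.8], [338.7, 166.5], [319.4, 164.5], [327.4, 161.1]]
10 [[324.1, 207.3], [360.9, 189.6], [301.2, 182.2], [338.1, 166.0], [319.7, 164.8], [327.7, 161.4]]
160 ggggggggggggggggggwwwwwwwwww#############gggbcc###w#gggggggggggggggwwwwwwwwwwbggggggggggggggggg
162 gggggggggggggggggggg#wwwww##gg##########ggggbcccc#w#gggggggggggggggwwwwwwwwwwwwwwwwwggggggggggg
164 gggggggggggggggggggggggggggggggg########ggggbcccc#wgggggggggggggggggggggbwwwwwwwwwwgggggggggggg
166 wwggggggggggggggggggggggggggggggg#####wwbgggbccccwwgggggbbbbbgggggggggggggggggggggggggggggggggg
168 wwwgggggggggggggggggggggggggggggg#####wwbgggbccccwggbbbbbbbbbbbbggggggggggggggggggggggggggggg
[... 2002 characters left out ...]

210 gggggggggggggggggggggg###b#b###bbccbb#b#cbbbbb##b#bbb#b#################ggggggggggggggggggggggg
212 gggggggggggggggggggggggg###bb#b#bbbccb#bbc#bb##bb##############bb###gggggggggggggggggbwwwwwbbgg
214 gggggggggggggggggggggggggg####b#####bcb#b#b##b##b######bb#######gggggggggggggggggggbwwwwwwwwwwb
216 gggggggggggggggggggggggggggg#####b#b#####bb###b##b#####b#####ggggggggggggggggggggggbwwwwwwwwwww
218 gggggggggggggggggggggggggggggg####b#####b###########bb####gggggggggggggggggggggggggbbbwwwwwwwww
220 ggggggggggggggggggggggggggggggg################b#b####ggggggggggggggggggggggggggggggbbbbbbbbbbg
222 ggggggggggggggggggggggggggggggggg###b##b##########gggggggggggggggggggggggggggggbbbbbbbbbbbbbggg
```

The cover is level in the picture: its front-right corner is at (363,187) against a predicted (363.4,186.5). The 8 N contact began when the cover's underside reached lug-top height, with the cover drifted to −11.4 mm instead of −10. That points to its −y end standing on the right lug. I lift off, re-centre and settle.

Request:
apply_moves:
  rows:
    - [[0,0,-0.025],[0,0,0]]
    - [[0,-0.01,-0.025],[0,0,0]]
    - [[0,-0.01,-0.025],[0,0,0]]
    - [[0,-0.01,-0.025],[0,0,0]]
    - [[0,-0.01,-0.025],[0,0,0]]

```text
clock: 14.3
tcp_pos: [0.4975, -0.1705, 0.0819]
orientation: [3.13, -0.274, -0.0]
contact_force: [-0.2, 0.5, -1.5]
grip_width: 0.0349
gripper_force: 40.5
```

```bash
python3 -c "
from plan import *
st(); print(rel()); p=dark(0,-.009); go([*p,.078],-9.95)
"
```

```text
t 14.3 tcp [ 0.4975 -0.1705  0.0819] yaw -10.02 z [-0.0002  0.     -1.    ] F [-0.1907  0.5024 -1.4641] M [-0.0142 -0.088   0.0349] w 0.03490288559422117 40.49702703952789
[-0.0004 -0.0091]
shift [ 0.0015 -0.0003  0.0156] turn [ 0.      0.0001 -0.0004]
```

Settled at −9.1 mm and free. I lower it slowly.

Request:
apply_moves:
  rows:
    - [[0,0,0.008],[0,0,0]]
    - [[0,0,0.016],[0,0,0]]
    - [[0,0,0.024],[0,0,0]]
    - [[0,0,0.028],[0,0,0]]
    - [[0,0,0.028],[0,0,0]]

```text
clock: 14.92
tcp_pos: [0.4975, -0.1705, 0.0749]
orientation: [-3.13, 0.274, 0.0]
contact_force: [-0.7, 0.3, -1.8]
grip_width: 0.0347
gripper_force: 40.5
```

```bash
python3 -c "
from plan import *
st(); print(rel())
"
```

```text
t 14.93 tcp [ 0.4975 -0.1705  0.0749] yaw -10.02 z [-0.0001  0.     -1.    ] F [-0.7199  0.3478 -1.7574] M [ 0.0139 -0.0517 -0.0062] w 0.03470457119051046 40.4966926574707
[-0.0004 -0.0091]
```

Request:
apply_moves:
  rows:
    - [[0,0,0.008],[0,0,0]]
    - [[0,0,0.016],[0,0,0]]
    - [[0,0,0.024],[0,0,0]]
    - [[0,0,0.024],[0,0,0]]

```text
clock: 15.42
tcp_pos: [0.4974, -0.1705, 0.0688]
orientation: [-3.13, 0.274, 0.001]
contact_force: [0.1, 0.2, -1.7]
grip_width: 0.0347
gripper_force: 40.5
```

Request:
apply_moves:
  rows:
    - [[0,0,0.008],[0,0,0]]
    - [[0,0,0.016],[0,0,0]]
    - [[0,0,0.024],[0,0,0]]
    - [[0,0,0.024],[0,0,0]]

```text
clock: 15.92
tcp_pos: [0.4974, -0.1705, 0.0629]
orientation: [-3.13, 0.274, 0.001]
contact_force: [-0.2, 0.7, -2.2]
grip_width: 0.035
gripper_force: 40.5
```

```bash
python3 -c "
from plan import *
st(); print(rel())
"
```

```text
t 15.93 tcp [ 0.4974 -0.1705  0.0629] yaw -10.02 z [-0.0004  0.0001 -1.    ] F [-0.2141  0.7075 -2.2136] M [-0.0004 -0.0409  0.0315] w 0.034956447628845574 40.49798369407654
[-0.0005 -0.009 ]
```

Between the lugs with no contact. I lower to about 0.8 mm above the rim, then advance gently towards the left bore (tool −y).

Request:
apply_moves:
  rows:
    - [[0,0,0.006],[0,0,0]]
    - [[0,0,0.013],[0,0,0]]
    - [[0,0,0.013],[0,0,0]]
    - [[0,-0.005,0.013],[0,0,0]]
    - [[0,-0.01,0.013],[0,0,0]]
    - [[0,-0.01,0.013],[0,0,0]]

```text
clock: 16.68
tcp_pos: [0.4981, -0.1679, 0.0598]
orientation: [-3.13, 0.274, -0.0]
contact_force: [0.1, 0.1, -1.3]
grip_width: 0.0345
gripper_force: 40.5
```

```bash
python3 -c "
from plan import *
st(); print(rel())
"
```

```text
t 16.68 tcp [ 0.4981 -0.1679  0.0598] yaw -10.0 z [ 0.0001  0.     -1.    ] F [ 0.1276  0.0568 -1.3132] M [-0.0111 -0.023   0.0343] w 0.03445960073488853 40.49701452255249
[-0.0003 -0.0064]
```

Request:
apply_moves:
  rows:
    - [[0,-0.003,0],[0,0,0]]
    - [[0,-0.006,0],[0,0,0]]
    - [[0,-0.008,0],[0,0,0]]
    - [[0,-0.008,0],[0,0,0]]

```text
clock: 17.18
tcp_pos: [0.4984, -0.166, 0.0598]
orientation: [3.13, -0.274, 0.0]
contact_force: [-0.6, 0.5, -2.1]
grip_width: 0.0344
gripper_force: 40.5
```

Request:
apply_moves:
  rows:
    - [[0,-0.003,0],[0,0,0]]
    - [[0,-0.006,0],[0,0,0]]
    - [[0,-0.008,0],[0,0,0]]
    - [[0,-0.008,0],[0,0,0]]

```text
clock: 17.68
tcp_pos: [0.4987, -0.1641, 0.0598]
orientation: [-3.13, 0.274, 0.0]
contact_force: [-0.4, 0.8, -1.6]
grip_width: 0.035
gripper_force: 40.5
```

```bash
python3 -c "
from plan import *
st(); print(rel())
"
```

```text
t 17.68 tcp [ 0.4987 -0.1641  0.0598] yaw -10.01 z [-0.  0. -1.] F [-0.3855  0.8302 -1.5934] M [-0.0177 -0.0318  0.014 ] w 0.03504548555558679 40.49708068370819
[-0.0003 -0.0025]
```

Request:
apply_moves:
  rows:
    - [[0,-0.003,0],[0,0,0]]
    - [[0,-0.006,0],[0,0,0]]
    - [[0,-0.006,0],[0,0,0]]
    - [[0,-0.006,0.003],[0,0,0]]
    - [[0,-0.006,0.006],[0,0,0]]
    - [[0,-0.006,0.006],[0,0,0]]

```text
clock: 18.42
tcp_pos: [0.4993, -0.1626, 0.0589]
orientation: [3.13, -0.274, 0.001]
contact_force: [-0.8, 1.0, 5.5]
grip_width: 0.0345
gripper_force: 44.8
```

```bash
python3 -c "
from plan import *
st(); print(rel())
"
```

```text
t 18.43 tcp [ 0.4993 -0.1626  0.0589] yaw -10.02 z [ 0.0004 -0.0001 -1.    ] F [-0.7738  0.9766  5.5408] M [-0.0567  0.4326 -0.1013] w 0.03448986361036177 44.79848921298981
[-0.     -0.0009]
```

The cover rests on the rim at TCP z 0.0589, 0.2 mm from the hung height on the pale tray, with the pin in the bore. I open gradually.

Request:
apply_moves:
  rows:
    - [[0,0,0],[0,0,0]]
    - [[0,0,0],[0,0,0]]
    - [[0,0,0],[0,0,0]]
    - [[0,0,0],[0,0,0]]
  jaw: 0

```text
clock: 18.92
tcp_pos: [0.4989, -0.163, 0.0583]
orientation: [3.129, -0.275, -0.0]
contact_force: [-0.3, -2.2, -1.4]
grip_width: 0.0425
gripper_force: 5.0
```

Request:
apply_moves:
  rows:
    - [[0,0,0],[0,0,0]]
    - [[0,0,0],[0,0,0]]
    - [[0,0,0],[0,0,0]]
    - [[0,0,0],[0,0,0]]
  jaw: 0.4

```text
clock: 19.42
tcp_pos: [0.4987, -0.163, 0.0582]
orientation: [3.129, -0.275, -0.001]
contact_force: [-0.9, -4.5, -2.7]
grip_width: 0.0599
gripper_force: 2.3
```

Request:
apply_moves:
  rows:
    - [[0,0,0],[0,0,0]]
    - [[0,0,0],[0,0,0]]
    - [[0,0,0],[0,0,0]]
    - [[0,0,0],[0,0,0]]
    - [[0,0,0],[0,0,0]]
  jaw: 1

```text
clock: 20.05
tcp_pos: [0.4991, -0.1625, 0.0584]
orientation: [-3.13, 0.274, -0.0]
contact_force: [0.4, 0.2, -0.3]
grip_width: 0.0853
gripper_force: 0.0
```

```bash
python3 -c "
from plan import *
st(); print(rel())
f=grab('side')
hsv=cv2.cvtColor(f['frame'],cv2.COLOR_RGB2HSV).astype(int)
for r in range(160,212,2):
    s=''
    for k in range(285,370):
        h,S,V=hsv[r,k]
        s+='#' if V<62 and S<110 else 'g' if 50<h<95 and S>80 else 'c' if h<13 else 'b' if S>70 else 'w'
    print(r,s)
"
```

```text
t 20.05 tcp [ 0.4991 -0.1625  0.0584] yaw -10.01 z [ 0.0001  0.0001 -1.    ] F [ 0.3867  0.1914 -0.2526] M [ 0.0247  0.0188 -0.0159] w 0.08531047060091713 0.0
[-0.0002 -0.0009]
160 gggggggggggggb###################ggggggggggg#######gggggggggggwwwwwwwwwwbgggggggggggg
162 ggggggggggggg###########g######gggggggggggg#######ggggggggggggwwwwwwwwwwwwwwwwwgggggg
164 gggggggggggggg#########g#####gggggggggggbbcb######gggggggggggggggggwwwwwwwwwwwggggggg
166 gggggggggggggg#############gggggggggggggbccccb##wbggbbbbggggggggggggggggggggggggggggg
168 gggggggggggggggg##########ggggggggggggggbccccbbbbbbbbbbbbbbgggggggggggggggggggggggggg
170 gggggggggggggggggg######wbgbbbbgggggggggbccccbwwbbbbwbbbbbbbggggggggggggggggggggggggg
172 ggggggggggggggggggg####wwbgbbbbbbggggbbbbcccbbbbbbbwwwbbbbbbggggggggggggggggggggggggg
174 ggggggggggggggggggg####wwggbbbbbbbbbbbbbbbccbbbbbbbbbbbbbbbcbbggggggggggggggggggggggg
176 gggggggggggggggggggg###wwggbbbbbbbbbbbbbbbbbbbbbbbbbbbbbbcccccbbggggggggggggggggggggg
178 ggggggggggggggggggggggwwwbbbbbbbbbbbbbbbbbbbbbbbbbbbwwwwbbbcbccccbbgggggggggggggggggg
180 ggggggggggggggggggg
[... 716 characters left out ...]
#bb#bbbbbwwwwwwwwwwwwwwwwwwwwwwwwwwwwwwwwwwwwwwwwbbbbbccccccccc#bb##gg
198 ggggg############b#bbbbbbbwwwwwwwwwwwwwwwwwwwwwwwwwwwbbbbbbbbbbbbcccccccc#b#######bgg
200 ggggggg######b#####bbbbbbbbbwwwwwwwwwwwwwwwwwwwwwwbbbbbbbbbbcccccccccb############ggg
202 ggggggggg###bb######bbbbb##bbbwcwwwwwwwwwwwwwwwwwwbbbbbbccccccccc#b####b#########bggg
204 ggggggggggg####bb#####bbbbb#bbbbwwwwwwwwwwwwwwwbbbbbbbcccccccb########b####b###gggggg
206 ggggggggggggg#########b#b#bbbbbbbbwwwwwwwwwbbbbbb#bcbbbbcb#################gggggggggg
208 ggggggggggggggg##bbb#######bbb###bbbwwwbbbbb##cbbb#bb##################gggggggggggggg
210 ggggggggggggggggg#####b#####bbbbbbbbbbb##b#bbbbb#########b#b######bgggggggggggggggggg
```

The copper grip has sprung out, with its back edge now near column 325. I retreat straight up and check.

Request:
apply_moves:
  rows:
    - [[0,0,-0.02],[0,0,0]]
    - [[0,0,-0.06],[0,0,0]]
    - [[0,0,-0.14],[0,0,0]]
    - [[0,0,-0.3],[0,0,0]]
    - [[0,0,-0.5],[0,0,0]]
    - [[0,0,-0.6],[0,0,0]]
    - [[0,0,-0.6],[0,0,0]]

```text
clock: 20.98
tcp_pos: [0.5005, -0.163, 0.2112]
orientation: [3.129, -0.274, 0.008]
contact_force: [-0.3, 0.6, -0.1]
grip_width: 0.0852
gripper_force: 0.0
```

Request:
apply_moves:
  rows:
    - [[0,0.25,0],[0,0,0]]
    - [[0,0.5,0],[0,0,0]]
    - [[0,0.75,0],[0,0,0]]
    - [[0,1,0],[0,0,0]]
    - [[0,1,0],[0,0,0]]
    - [[0,1,0],[0,0,0]]

```text
clock: 21.72
tcp_pos: [0.4551, -0.408, 0.2071]
orientation: [-3.128, 0.275, 0.002]
contact_force: [1.0, -0.2, 0.8]
grip_width: 0.0852
gripper_force: 0.0
```

```bash
python3 -c "
from plan import *
st()
f=grab('side','e_s'); t=grab('top','e_t')
x=np.array([np.cos(yd),np.sin(yd),0]); y=np.array([-x[1],x[0],0])
o=np.array([*dark(0,0),.052])
for n,h in(('side',f),('top',t)):
  print(n,'copper back/front top, brass back/front top, front corners L R:',[proj(h,o+np.array([0,0,c])+a*x+b*y)[0].round(1).tolist() for a,b,c in((.011,-.0355,.048),(-.011,-.0355,.048),(.011,.0155,.048),(-.011,.0155,.048),(-.112,.069,-.003),(-.112,-.075,-.003))])
  hsv=cv2.cvtColor(h['frame'],cv2.COLOR_RGB2HSV).astype(int)
  for r in (range(158,208,2) if n=='side' else range(182,236,2)):
    s=''
    for k in (range(290,370) if n=='side' else range(298,390)):
        H,S,V=hsv[r,k]
        s+='#' if V<62 and S<110 else 'g' if 50<H<95 and S>80 else 'c' if H<13 else 'b' if S>70 else 'w'
    print(r,s)
"
```

```text
t 21.73 tcp [ 0.4551 -0.408   0.2071] yaw -10.04 z [-0.0014  0.0018 -1.    ] F [ 0.9561 -0.226   0.7541] M [ 0.0712 -0.0054 -0.0076] w 0.0851886420808058 0.0
side copper back/front top, brass back/front top, front corners L R: [[326.7, 162.4], [331.0, 166.1], [313.6, 168.0], [317.8, 171.8], [322.6, 209.6], [359.8, 191.7]]
158 ggggggbwwwwwwwwwwwwbgggggggggggggggggggggggggggggggg###ggggggggggggggggggggggggg
160 gggggggbwwwwwwwwwwwggggggggggggggggggggggggggggggggggggggwwwwwwwwwwggggggggggggg
162 gggggggggggbwwwww#gggggggggggggggggggggggggggggggggggggggwwwwwwwwwwwwwwwwbgggggg
164 gggggggggggg#ggggggggggggggggggggggbccbgggggggggggggggggggggggwwwwwwcwwwwggggggg
166 gggggggggggggggggggggggggggggggggggbccccbggggggbbbbbgggggggggggggggggb#w##ggggg#
168 gggggggggggggggggggggggbgggggggggggbbcccbbbbbbbbbbbbbbgggggg##gg#g##gg#gg###gggg
170 ggggggggggggggggggggggbbbbbggggggggbccccbwwbbbbbbbbbbbbgggggggggg#g#gg#g#gg##g#g
172 ggggggggggggggggggggggbbbbbbggggbbbbbccbbbbbbbwwwbbbbbbggggg#ggg##gg#ggg#g######
174 ggggggggggggggggggggggbbbbbbbbbbbbbbbccbbbbbbbbbbbbbbcccbgggggg#g#gg#g#g###g##g#
176 ggggggg
[... 3432 characters left out ...]
wbbbbccccccbcbggggggg
222 ggggbccccccbbbwcwwwwwwwwwwwwwwwwwwwcwwwwwwwwwcwwwwwwwwwwwwwwwwwwwwwwwwwwbbbcccccccccbggggggg
224 gggbcccccccbbbwwwwwwwwwwwwwwwwwwwwwwwwwwwwwwwwwwwwwwwwwwwwwwwwwwwwwwwwwwbbbccccccccbbggggggg
226 gggbbcccccbbbwwwwwwwwwwwwwwwwwwwwwwwwwwwwwwwwwwwwwwwwwwwwwwwwwwwwwwwwwwbbbbccbcccccbgggggggg
228 gggbccccccbbbwwwwwwwwwwwwwwwwwwwwwwwwwwwwwwwwwwwwwwwwwwwwwwwwwwwwwwwwwwbbbcccccccccbgggggggg
230 gg#cccccccbbbwwwwwwwwwwwwwwwwwwwwwwwwwwwwwwwwwwwwwwwwwwwwwwwwwwwwwwwwwwbbbccccccbcbbgggggggg
232 ggbcccbccbbbwcwwwwcwwwwwwwwwwwwwwwwwwwwwwwwwwwwwwwwwwwwwwwwwwwwwwwwwwwbbbbcccccbccbggggggggg
234 g#cccccccbbbwwwwwwwwwwwwwwwwwwwwwwwwwwwwwwwwwcwwwwwwwwwwwwwwwwwwwwwwwwbbbbcbccbbcbbggggggggg
```

The copper's back edge shows at about (326,164) in the side view, against a predicted (326.7,162.4) fully out. To confirm full extension I compare sub-pixel copper centroids with the initial, known fully-out frame.

```bash
python3 -c "
from plan import *
g0=np.load('side.npy',allow_pickle=True).item(); t0=np.load('top.npy',allow_pickle=True).item()
g1=grab('side'); t1=grab('top')
def run(g,o,yaw,nm):
  x=np.array([np.cos(yaw),np.sin(yaw),0]); y=np.array([-x[1],x[0],0]); z=np.array([0,0,1.])
  c=lambda q,b=-.033:proj(g,o+q*z+b*y)[0]
  p=c(.034)
  im=g['frame'].astype(float); hsv=cv2.cvtColor(g['frame'],cv2.COLOR_RGB2HSV).astype(int)
  # red-dominance weight: copper has G/R lower than brass
  w=np.clip(0.62-im[...,1]/np.maximum(im[...,0],1),0,.25)*(im[...,0]>45)
  v,u=np.mgrid[:420,:560]; m=(abs(u-p[0])<8)&(abs(v-p[1])<9); w=w*m
  W=w.sum(); cc=np.array([(w*u).sum()/W,(w*v).sum()/W]); J=(c(.034,-.028)-c(.034,-.038))*100/1000
  print(nm,'pred',p,'obs',cc,'diff',cc-p,'px/mm along y',J,'mm',(cc-p)@J/(J@J),'W',W)
run(g0,np.array([*(pm+rot(ya)@home_p),.052]),ya,'pale side')
run(g1,np.array([*dark(0,0),.052]),yd,'dark side')
run(t0,np.array([*(pm+rot(ya)@home_p),.052]),ya,'pale top')
run(t1,np.array([*dark(0,0),.052]),yd,'dark top')
"
```

```text
pale side pred [246.3213 219.8333] obs [246.4819 217.1918] diff [ 0.1605 -2.6415] px/mm along y [-0.2222  0.2178] mm -6.310734820316046 W 0.03907427894402615
dark side pred [327.8384 167.9572] obs [327.5199 165.5012] diff [-0.3184 -2.4559] px/mm along y [-0.2513  0.1095] mm -2.515030661762149 W 0.05093793902954202
pale top pred [218.8363 196.0811] obs [220.9861 199.8033] diff [2.1498 3.7222] px/mm along y [-0.4176  0.0827] mm -3.2560057639517503 W 0.22435276229957435
dark top pred [359.4646 199.6942] obs [359.0044 202.5333] diff [-0.4602  2.8391] px/mm along y [-0.4185 -0.0813] mm -0.20996338440618917 W 0.7708621809960507
```

```bash
python3 -c "
from plan import *
g0=np.load('side.npy',allow_pickle=True).item(); fr=[grab('side') for _ in range(4)]
g1=fr[0]; g1['frame']=np.mean([f['frame'].astype(float) for f in fr],axis=0)
def edge(g,p):
  im=np.asarray(g['frame'],float); v=int(round(p[1])); u=int(round(p[0])); out=[]
  for r in (v-1,v,v+1):
    s=im[r,u-6:u+3]; s=s[:,0]-s[:,1]   # R-G: green negative, grip positive
    lo=s[:3].mean(); hi=s[4:].max(); h=(lo+hi)/2
    k=next(i for i in range(2,8) if s[i]<h<=s[i+1]); out.append(u-6+k+(h-s[k])/(s[k+1]-s[k]))
  return np.mean(out),v
for n,g,o,yaw in(('pale',g0,np.array([*(pm+rot(ya)@home_p),.052]),ya),('dark',g1,np.array([*dark(0,0),.052]),yd)):
  x=np.array([np.cos(yaw),np.sin(yaw),0]); y=np.array([-x[1],x[0],0]); z=np.array([0,0,1.])
  E=[]
  for b in(.018,-.033):
    pt=o+.041*z+.011*x+b*y; p=proj(g,pt)[0]; e,v=edge(g,p)
    J=proj(g,pt+.001*y)[0][0]-p[0]; E.append((e-p[0])/J); print(n,b,'pred',p,'edge',round(e,2),'px/mm',J.round(3))
  print(n,'offset mm brass,copper',np.round(E,2),'copper minus brass (+ = short)',round(E[1]-E[0],2))
"
```

```text
pale 0.018 pred [231.2543 227.8096] edge 230.89 px/mm -0.237
pale -0.033 pred [243.0029 216.4798] edge 242.6 px/mm -0.224
pale offset mm brass,copper [1.55 1.82] copper minus brass (+ = short) 0.27
dark 0.018 pred [312.8553 170.0084] edge 312.02 px/mm -0.26
dark -0.033 pred [325.8853 164.3984] edge 325.27 px/mm -0.252
dark offset mm brass,copper [3.24 2.44] copper minus brass (+ = short) -0.8
```

The grip separation is at full length within 1 mm, the cover sat down to hung height, and the robot is clear. I hand it in.

```bash
python3 -c "
from bench import job
print(job.hand_in())"
```

```text
the job is handed in; nothing more can be done
None
```

The cover now hangs shut on the dark tray, fixed pin in the left bore and sprung pin out to full length within about 1 mm in the side view. The arm is clear and the job is handed in; the hand-in call returned no verdict.

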